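Switch off the glue-warming box, free its sagging bolt and hold the door ajar

ROBOT

A 6-joint arm with a two-finger parallel gripper is mounted at the origin on the work surface. World frame = base frame: x ahead of the robot, y to its left, z up, the work surface at z = 0. Lengths are in m, angles in rad, forces in N, time in s.
With the tool pointing down it reaches from about 0.275 to 0.85 m from the base axis. Payload 19 kg.
Tool frame: the origin (TCP) lies on the centre line of the jaws, within the pads' length; the fingertips stand 17 mm ahead of it and the grasp point (between the pads) lies 2 mm behind it; z points along the fingers, y is the direction in which the jaws open and shut (so a half turn about z gives the same grasp; the last joint's range is limited). The gripper opens to 85 mm and grips with 20 to 120 N. Pads are 22 mm wide; open, the fingers measure 114 mm over their backs; the gripper's body (76 mm by 85 mm) begins 54 mm behind the grasp point. The pads swing forward as they close: fully open they stand 13 mm farther back than shut.
Start: joints at [-1.369, 0.15, 1.437, -0, 1.554, -0.134], TCP at [0.189, -0.543, 0.248] pointing down, gripper open.
Joint ranges: [-2.8, 2.8], [-0.68, 2.1], [0.12, 2.68], [-1.39, 4.53], [0.16, 2.79], [-2.81, 2.81]. Speed limits (rad/s): [1.89, 1.89, 2.22, 3.01, 3.01, 3.01].

INTERFACE

Orientations are given as a rotation vector (axis times angle).
In Python, from rig import observe, grab_frame, finish_job gives the robot as it stands. The module is installed in compiled form; this text tells all that it offers.
- The arm moves only by the tool drive_tool, never from a script. Its argument "steps" is a list of rows, each a list of 5 numbers: the shift along the tool's x, y, z in cm, then the turn about the tool's z in rad, then the closure, from 0 (fully open) to 1 (shut). A call has exactly 8 rows; each row is the pose to reach, as a shift and turn from the pose commanded when the call began, along the tool's axes at that moment; what a row does not reach only later rows make up. A row lasts 1/12 s, in which the tool goes at most 41.7 mm and 7.16 degrees, less where a joint would pass 70% of its speed; a pose out of reach is approached as far as the arm can. A call with a gripper value outside its range is refused whole. The fingers move at their own pace and stop on an object; the grip force is fixed at half the most. Time passes only in rows, so rows that repeat a pose let the fingers close, or fill a call up. It gives the time, the measured TCP pose, the force and the opening at its end, in the units of the state.
- observe(): the state, without advancing time (a new reading comes with each control period).
- grab_frame(name): name is "scene" or "top" or "wrist"; returns a dict with "image" (480x640x3 uint8, red, green, blue), "intrinsics" (3x3 intrinsics, pixels), "world_to_cam" (4x4, takes a point from world to camera coordinates); the wrist camera has in their place "hand_eye" (4x4, takes a point from camera to tool coordinates, whose origin is the TCP and whose axes are the flange's). Camera axes: x right, y down, z forward; pixel columns grow to the right and rows downward; lengths in m; the calibration is good to about 2 mm. A picture is of the moment at which its call begins: read the wrist's pose just before it. There is no depth.
- finish_job(): hands the job in, once; it reports no verdict.
The state is a dict: "t": time; "qpos": joint angles; "qd": joint speeds; "joint_torque": joint torques, N m; "tcp_pos": TCP position; "ee_rot": TCP orientation; "wrist_force": force on the tool from outside, world axes, zero at the start; "moment": the same for the moment, N m; "grip_width": finger opening in m.
Only numpy, scipy, OpenCV 4.12 (cv2) and the standard library are available. Lean on these libraries where they do the work, as an engineer would, in place of code of your own. Each camera call takes 0.05 s, during which the arm holds its last target. There are 200 camera calls.

TASK

Switch the warm box off by turning the selector on its top to the white ring, then open its glass gate: lift the red ball of the sagging barrel bolt so that the bolt rides over the bent lip of the keeper while you pull it back clear, without wrenching it hard against the keeper. Swing the gate ajar about a hand's breadth (roughly 10 cm at its free edge, never wide open) and finish still holding it there, since its spring hinges would close it, with the bolt drawn and the selector off; leave the glue bottle, the jar of pins and the screwdriver alone.

Things in the scene. Friction and masses are not known exactly. Their poses are not given: they have to be found in the camera images.
- warm_box: Plywood warm box fixed on the bench, 260 deep (its x) x 380 wide (its y) x 240 high; origin at the centre of its underside; x points from front to back (gate in the front face, x = -130), y to its hinge side, z up. A grey panel 100 x 140 x 30 high stands on its top, centred at x = -60, y = 20.
- selector_grip (a point): Centre of the black selector's grip bar, on its vertical turning axis, 28 above the panel (298 above the bench). The bar is 42 long along this point's x axis (white pointer at the -x end), 13 wide, its top 10 above this point; a skirt 44 across ends 19 below it. Pinch the bar across its width from above.
- selector (a joint): Selector angle in rad, growing clockwise seen from above. Indexed positions: 0 = off (white ring), 0.7 = low (one orange dot), 1.4 = high (two red dots); it snaps to the nearest one when let go; stops at -0.12 and 1.52. Leaving a position takes about 0.11 N m.
- gate: Swinging gate: timber frame with glass pane, 296 wide, 206 high, 18 thick, top edge 220 above the bench, flush in the box front. Its origin is on the hinge line at bench height; closed, its axes are parallel to the box's, and the leaf runs 296 in its own -y direction.
- gate_hinge (a point): Point on the vertical hinge line of the gate, on the front face at the box's +y side, 117 above the bench.
- gate_edge (a point): Free edge of the gate, on its front face, at mid height (117 above the bench), 296 from the hinge line.
- gate_swing (a joint): Gate angle in rad: 0 closed, grows as the free edge swings out of the box front (towards the box's -x), which is clockwise from above; range 0 to 1.9. Spring hinges close it: about 0.3 N m at 0, 0.6 N m at 0.3 rad (2 to 3 N at the bolt's ball). 0.34 rad is 100 at the free edge.
- bolt: Steel barrel bolt on the gate's top rail, rod 14 in diameter, axis 16 off the gate face, 192 high at the rear guide (90 from the hinge line), in which it pivots. Origin on the axis there when shot; the rod runs 248 along its -y and sags at the tip. A saddle 20 long, 6 deep, worn in its underside 218 to 238 from the origin, sits on the keeper lip; the nose beyond is full size, 10 long.
- bolt_ball (a point): Centre of the red ball handle, 25 in diameter, on a 10 thick stem; 52 off the gate face, 36 outwards of and 40 above the rod axis, about 227 above the bench while sagging. Grasp from above, fingers either side along the rod (box y). Raised 5 it frees the nose from the lip (8 is comfortable, its play ends at 12). It weighs about 2 N in the hand and drops back if let go.
- bolt_tip (a point): Centre of the bolt's end face.
- bolt_slide (a joint): Bolt travel in m along the rod towards the hinge (gate's +y): 0 shot, saddle on the keeper lip (play -0.008 to +0.008); the raised nose has left the keeper at 0.028; end stop at 0.042. Sliding friction about 1 N.
- keeper: Steel strap keeper on the fixed jamb by the gate's free edge, 16 wide along the bolt, standing out 29 from the box front, 166 to 216 above the bench. A 3 thick lip bent up from its lower edge stands in the nose's path. Origin in the plane of the box front at bench height, 168 to the box's -y side.
- keeper_lip (a point): Middle of the top edge of the keeper's bent-up lip, 184 above the bench, 16 in front of the box face.
- glue: Bystander: white glue bottle with orange cap, 54 in diameter, 150 high, on the bench; origin at the centre of its underside.
- pin_jar: Bystander: glass jar with brass lid, 54 in diameter, 65 high, on top of the warm box; origin at the centre of its underside.
- driver: Bystander: screwdriver 190 long with a red handle, lying on the bench; origin under its middle.

How it is judged:
On the way, in this order (a step that is already met when the one before it is completed fails the run):
1. the selector stands at off (white ring), the gate still bolted (value of joint selector between -0.15 and 0.15 rad and value of joint bolt_slide below 0.01 m and value of joint gate_swing below 0.05 rad), for 0.3 s.
2. the bolt is drawn clear of the keeper (value of joint bolt_slide above 0.028 m), for 0.1 s.
3. the gate stands ajar (value of joint gate_swing between 0.2 and 0.5 rad), for 0.2 s.
At the end, for the whole second after the job is handed in: The gate is held still by the gripper (finger force on the gate or its bolt above 1 N) at 0.2 to 0.5 rad, that is 6 to 15 cm open at its free edge; the bolt is drawn more than 26 mm; the selector is within 0.15 rad of off; the glue bottle, jar and screwdriver have moved less than 3 cm (all of step 3 and velocity of joint gate_swing between -0.1 and 0.1 rad/s and contact force between the fingers and gate above 1 N and value of joint bolt_slide above 0.026 m and value of joint selector between -0.15 and 0.15 rad and distance of each of glue, pin_jar, driver from where it was at the start of the episode below 0.03 m); the arm keeps its last pose, push and grip.
It fails at once if the bolt wrenched against the keeper with more than 25 N (contact force between bolt and keeper above 25 N).
It fails at once if the gate opened wide (more than 0.8 rad) (value of joint gate_swing above 0.8 rad).
It fails at once if a bystander disturbed (moved 3 cm) (distance of any of glue, pin_jar, driver from where it was at the start of the episode above 0.03 m).
It also fails if it takes over 51 s, if anything falls off the work surface, if the arm or the gripper's body presses on something with over 40 N, if the wrist force passes 120 N, or if a joint passes its speed limit or range.

## Working session

There is one attempt and no reset: what is moved stays moved. The work goes in short steps, Python scripts to look and compute and a tool call to move; the robot and the scene stay as the last step left them, time stands still between calls to the robot, and variables do not carry over. Pictures are saved under pics/ and viewed, about 8 in all and at most 12, crops included, and the job is handed in when it is done.

Besides the shell and the picture viewer there is one more tool, called after ">>>" by a JSON object that holds its "op" and its "data", one argument or row to a line. drive_tool: Moves the arm, as the interface text tells. Its arguments: {"type":"object","properties":{"steps":{"type":"array"}},"required":["steps"]}

```bash
mkdir -p pics; cat > h.py <<'E'
import numpy as np, cv2, pickle
from rig import observe, grab_frame
from scipy.spatial.transform import Rotation as R
def grab(n,f):
    s=observe(); d=grab_frame(n); 
    if n=="wrist":
        T=np.eye(4);T[:3,:3]=R.from_rotvec(s["ee_rot"]).as_matrix();T[:3,3]=s["tcp_pos"]
        d["world_to_cam"]=np.linalg.inv(T@np.array(d["hand_eye"]))
    cv2.imwrite("pics/"+f+".png",d["image"][...,::-1]); pickle.dump(d,open(f+".pkl","wb")); return d
def ray(d,u,v):
    W=np.array(d["world_to_cam"]);K=np.array(d["intrinsics"])
    r=W[:3,:3].T@np.linalg.solve(K,[u,v,1.]); return -W[:3,:3].T@W[:3,3], r/np.linalg.norm(r)
def plane(d,u,v,z):
    o,r=ray(d,u,v); return o+r*(z-o[2])/r[2]
def tri(d1,p1,d2,p2):
    o1,a=ray(d1,*p1);o2,b=ray(d2,*p2)
    t=np.linalg.lstsq(np.c_[a,-b],o2-o1,rcond=None)[0]
    A=o1+t[0]*a;B=o2+t[1]*b; return (A+B)/2,np.linalg.norm(A-B)
def proj(d,P):
    W=np.array(d["world_to_cam"]);c=W[:3,:3]@P+W[:3,3];q=np.array(d["intrinsics"])@c;return q[:2]/q[2]
E
python3 - <<'E'
from h import *
print(observe())
a=grab("scene","s0");b=grab("top","t0")
for d in(a,b):print(ray(d,320,240))
E
```

```text
{'t': 0.0, 'qpos': array([-1.36899963e+00,  1.50967993e-01,  1.43802714e+00,  2.32694049e-05,
        1.55377287e+00, -1.34007495e-01]), 'qd': array([-2.44313470e-05, -2.23440543e-03,  1.80287779e-03, -2.73201405e-05,
        6.50737475e-04,  3.61777372e-05]), 'joint_torque': array([-2.82008696e-03, -7.13060689e+01, -5.70873034e+01, -6.75771244e-04,
        8.69904383e-03,  2.02528247e-05]), 'tcp_pos': array([ 0.18941878, -0.54267353,  0.24768763]), 'ee_rot': array([-3.09625526e+00, -5.24808031e-01,  2.60308148e-05]), 'wrist_force': array([-0.59423378, -0.41250727, -0.04454664]), 'moment': array([-0.03191831,  0.00618978,  0.06008625]), 'grip_width': 0.08531811845638301}
(array([ 1.23549044, -0.76966977,  0.85599074]), array([-0.53994759,  0.64261705, -0.54359905]))
(array([0.47078054, 0.03537077, 1.40861101]), array([ 0.08369601, -0.01585739, -0.99636515]))
```

View pics/s0.png

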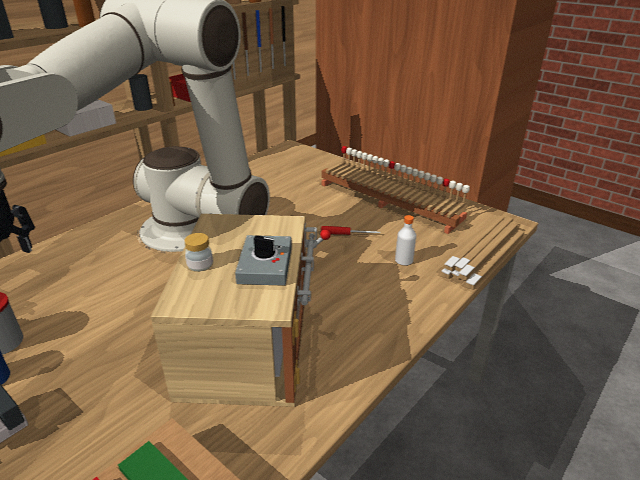

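View pics/t0.png

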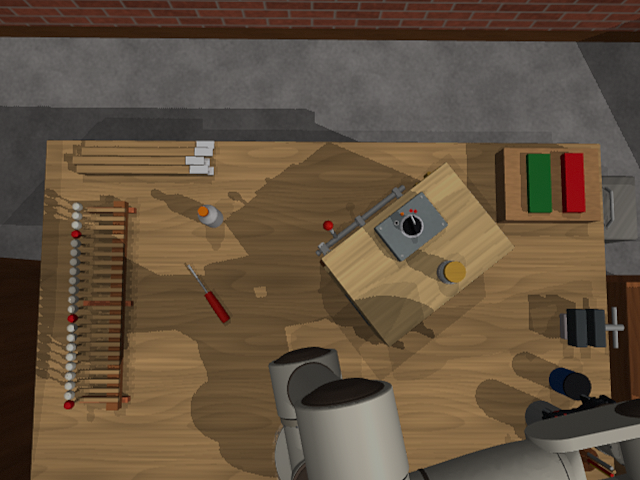

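The box front faces away from the robot to the left. In the top view, the ball is at (328,225), the keeper end at (320,248), the selector at (412,225) and the jar at (452,271). I'll measure these and zoom in.

```bash
python3 - <<'E'
from h import *
a=pickle.load(open("s0.pkl","rb"));b=pickle.load(open("t0.pkl","rb"))
def red(d,x0,x1,y0,y1):
    h=cv2.cvtColor(d["image"],cv2.COLOR_RGB2HSV);m=((h[...,0]<6)|(h[...,0]>174))&(h[...,1]>180)&(h[...,2]>90)
    n,_,st,c=cv2.connectedComponentsWithStats(m[y0:y1,x0:x1].astype(np.uint8));return [(st[i],c[i]+[x0,y0]) for i in range(1,n) if st[i][4]>8]
print(red(a,300,350,220,245),red(b,315,345,210,240))
for n,p in dict(A=(320,262),B=(445,163),C=(513,243),D=(388,345)).items():print(n,plane(b,*p,.24))
print("sel",plane(b,412,225,.308),plane(a,264,246,.308))
print("hinge corner sc",plane(a,304,216,.24),plane(a,291,321,.24))
c1=cv2.resize(b["image"][150:290,300:460],None,fx=5,fy=5,interpolation=cv2.INTER_CUBIC)[:600,:]
c1=cv2.resize(b["image"][155:275,310:450],None,fx=5,fy=5,interpolation=cv2.INTER_CUBIC)
cv2.imwrite("pics/t0c.png",c1[...,::-1])
E
```

```text
[(array([ 20,   6,  30,  13, 242], dtype=int32), array([332.95041322, 230.5785124 ]))] [(array([10, 11,  8, 10, 62], dtype=int32), array([328.4516129 , 225.14516129]))]
A [0.51715321 0.01670118 0.24      ]
B [ 0.75450559 -0.28188016  0.24      ]
C [ 0.56306426 -0.43932396  0.24      ]
D [ 0.3251503  -0.14118751  0.24      ]
sel [ 0.59731306 -0.187028    0.308     ] [ 0.6207473  -0.21136434  0.308     ]
hinge corner sc [0.52329111 0.01600042 0.24      ] [ 0.75881621 -0.28308996  0.24      ]
```

View pics/t0c.png

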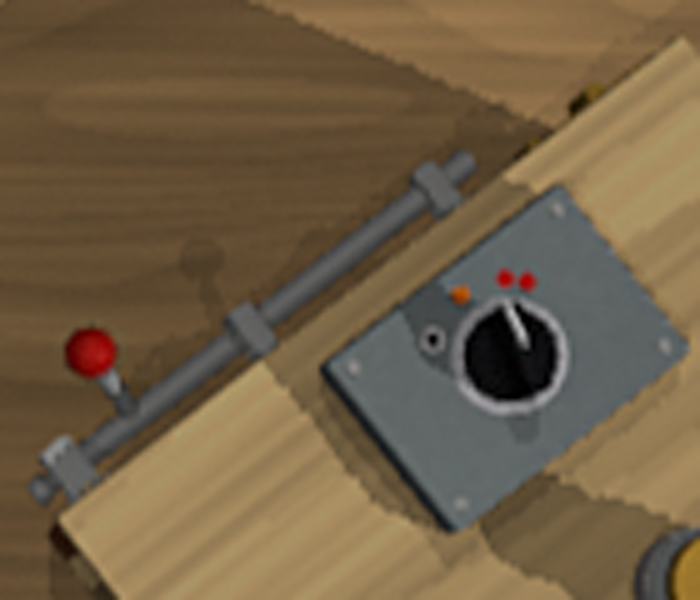

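The zoom shows the selector pointer at the two red dots, so it stands at high. The white ring is at crop (432,340), which is about 80° counter-clockwise.

```bash
cat >> h.py <<'E'
yb=np.array([.620,-.784,0]);yb/=np.linalg.norm(yb);xb=np.array([yb[1],-yb[0],0]);O=np.array([.537,-.213,0])
def box(x,y,z):return O+x*xb+y*yb+np.array([0,0,z])
def tobox(P):d=np.array(P)-O;return np.round([d@xb,d@yb,d[2]],4)
def delta(P,yaw=None):
    s=observe();M=R.from_rotvec(s["ee_rot"]).as_matrix();cy=np.arctan2(M[1,0],M[0,0])
    t=0 if yaw is None else -((yaw-cy+np.pi)%(2*np.pi)-np.pi)
    print("shift cm",np.round(M.T@(np.array(P)-s["tcp_pos"])*100,2),"turn",round(t,3),"tcp",s["tcp_pos"].round(4),"F",s["wrist_force"].round(1),"t",s["t"],"w",round(s["grip_width"],4),"yaw",round(cy,3))
E
python3 - <<'E'
from h import *
a=pickle.load(open("s0.pkl","rb"));b=pickle.load(open("t0.pkl","rb"))
P,e=tri(a,(325.5,234),b,(328.4,225.1));print("ball",P,e,tobox(P))
p=plane(b,328.4,225.1,.227);print(p,tobox(p))
print("jar",plane(b,454,270,.305),"sel",box(-.06,.02,.298))
S=box(-.06,.02,.298)
delta([.189,-.543,.40]); delta([S[0],S[1],.40],-.03)
E
```

```text
ball [ 0.60627988 -0.00255357  0.23036553] 0.002343833602714436 [-0.1849 -0.1221  0.2304]
[ 0.6057812  -0.00343804  0.227     ] [-0.1839 -0.1217  0.227 ]
jar [ 0.49749067 -0.27963733  0.305     ] sel [ 0.59646808 -0.19146984  0.298     ]
shift cm [ -0.05  -0.   -15.22] turn 0 tcp [ 0.1894 -0.5427  0.2478] F [-0.1  0.1 -0.6] t 0.1 w 0.0855 yaw 0.336
shift cm [ 50.01 -19.76 -15.2 ] turn 0.366 tcp [ 0.1894 -0.5427  0.2478] F [-0.1  0.1 -0.6] t 0.1 w 0.0855 yaw 0.336
```

>>> {"op": "drive_tool", "data": {
  "steps": [
    [0,0,-4,0,0],
    [0,0,-8,0,0],
    [2,-0.8,-12,0.05,0],
    [5.5,-2.2,-14,0.1,0],
    [9,-3.6,-15.2,0.15,0],
    [12.5,-5,-15.2,0.2,0],
    [16,-6.4,-15.2,0.25,0],
    [19.5,-7.8,-15.2,0.3,0]
  ]
}}

```text
t: 0.77
tcp_pos: [0.3489, -0.4035, 0.4004]
ee_rot: [-3.141, -0.052, -0.0]
wrist_force: [0.0, -0.5, -1.2]
grip_width: 0.0853
```

```bash
python3 -c "
from h import *
delta([.596,-.191,.40],-.03)"
```

```text
shift cm [ 25.4  -20.42   0.04] turn 0.063 tcp [ 0.3489 -0.4035  0.4004] F [ 0.  -0.5 -1.2] t 0.7667 w 0.0853 yaw 0.033
```

>>> {"op": "drive_tool", "data": {
  "steps": [
    [3.1,-2.5,0,0.01,0],
    [6.3,-5.1,0,0.02,0],
    [9.5,-7.6,0,0.04,0],
    [12.7,-10.2,0,0.05,0],
    [15.8,-12.8,0,0.06,0],
    [19,-15.3,0,0.063,0],
    [22.2,-17.9,0,0.063,0],
    [25.4,-20.4,0,0.063,0]
  ]
}}

```text
t: 1.43
tcp_pos: [0.5956, -0.1902, 0.4001]
ee_rot: [-3.141, 0.043, 0.001]
wrist_force: [0.4, -0.9, -0.1]
grip_width: 0.0855
```

>>> {"op": "drive_tool", "data": {
  "steps": [
    [0,0,0,0,0.4],
    [0,0,0,0,0.4],
    [0,0,0,0,0.4],
    [0,0,0,0,0.4],
    [0,0,0,0,0.4],
    [0,0,0,0,0.4],
    [0,0,0,0,0.4],
    [0,0,0,0,0.4]
  ]
}}

```text
t: 2.1
tcp_pos: [0.5941, -0.1924, 0.4005]
ee_rot: [3.141, -0.044, 0.0]
wrist_force: [-0.7, 0.8, -1.0]
grip_width: 0.0509
```

```bash
python3 -c "
from h import *
d=grab('wrist','w1')
delta([.5965,-.1915,.40],-.03)
print(proj(d,box(-.06,.02,.308)))"
```

```text
shift cm [ 0.23 -0.09  0.05] turn 0.002 tcp [ 0.5942 -0.1923  0.4005] F [-0.1  0.3 -0.1] t 2.15 w 0.0513 yaw -0.028
[318.46949558 243.47425297]
```

View pics/w1.png

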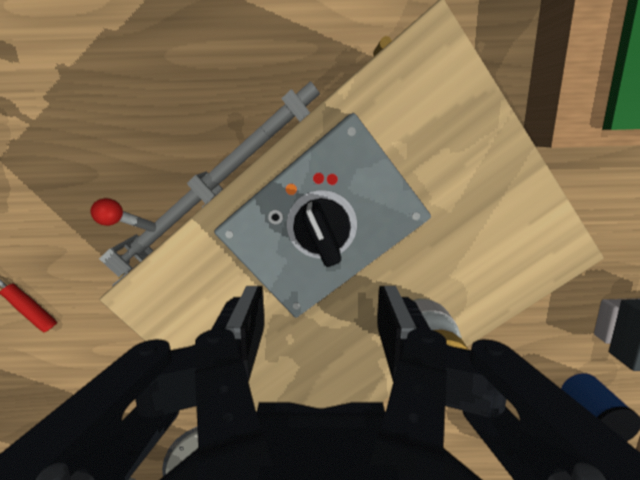

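The wrist view shows the selector centred at about (322,224). The pointer runs from (310,205) to (322,240), which looks tilted against the red dots at (325,178). I'll measure its direction.

```bash
python3 - <<'E'
from h import *
d=pickle.load(open("w1.pkl","rb"));im=d["image"]
h=cv2.cvtColor(im,cv2.COLOR_RGB2HSV)
S=np.zeros(im.shape[:2],np.uint8);cv2.circle(S,(321,222),24,1,-1)
w=((h[...,2]>150)&(h[...,1]<60)&(S>0)).astype(np.uint8)
n,l,st,c=cv2.connectedComponentsWithStats(w)
for i in range(1,n):
    if st[i][4]<15: continue
    yx=np.argwhere(l==i);P=np.array([plane(d,u,v,.308)[:2] for v,u in yx])
    vx,vy,x,y=cv2.fitLine(P.astype(np.float32),cv2.DIST_L2,0,.001,.001).ravel();t=(P-[x,y])@[vx,vy]
    print(st[i],"yaw deg",np.degrees(np.arctan2(vy,vx)),"len",np.ptp(t),"mid",x,y, P[yx[:,0].argmin()],P[yx[:,0].argmax()])
for p,z in (((324.5,179),.27),((291,188),.27),((275,217),.27)):
    q=plane(d,*p,z)-box(-.06,.02,0);print(np.degrees(np.arctan2(q[1],q[0])))
m=((h[...,2]<45)).astype(np.uint8)[190:285,280:365]
cv2.imwrite("pics/w1c.png",cv2.resize(im[150:290,240:400],None,fx=5,fy=5,interpolation=cv2.INTER_CUBIC)[:600,:,::-1])
E
```

```text
[307 211  16  28 123] yaw deg 22.18128 len 0.020150326214424127 mid 0.6094577 -0.18924049 [ 0.61876536 -0.18531494] [ 0.60027654 -0.19192851]
-8.065236153981962
32.094015324209145
73.72725389901413
```

View pics/w1c.png

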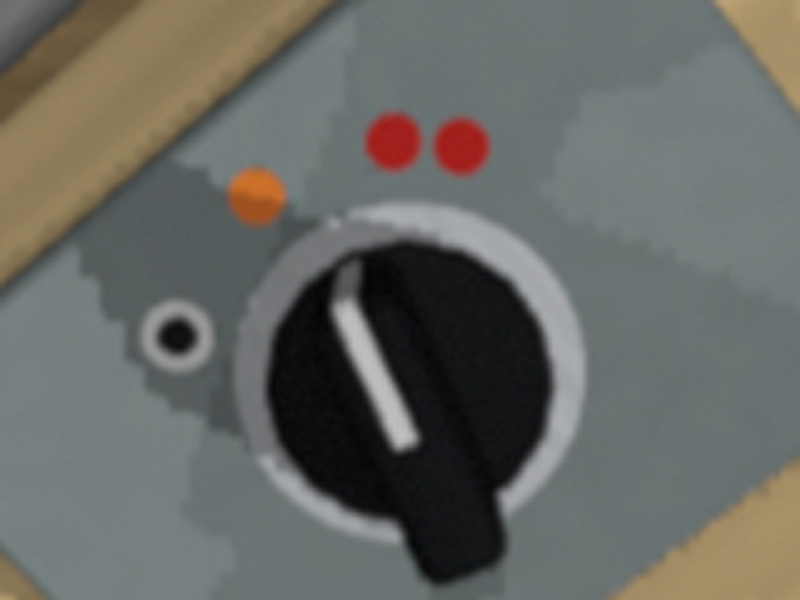

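>>> {"op": "drive_tool", "data": {
  "steps": [
    [0.3,0,1,-0.12,0.4],
    [0.3,0,2,-0.24,0.4],
    [0.3,0,3.5,-0.36,0.4],
    [0.3,0,5,-0.415,0.4],
    [0.3,0,6.5,-0.415,0.4],
    [0.3,0,8,-0.415,0.4],
    [0.3,0,9,-0.415,0.4],
    [0.3,0,9.7,-0.415,0.4]
  ]
}}

```text
t: 2.82
tcp_pos: [0.5972, -0.1921, 0.3022]
ee_rot: [-3.082, -0.605, 0.001]
wrist_force: [0.8, 0.1, -0.6]
grip_width: 0.0517
```

>>> {"op": "drive_tool", "data": {
  "steps": [
    [0,0,0,0,0.7],
    [0,0,0,0,0.8],
    [0,0,0,0,0.9],
    [0,0,0,0,1],
    [0,0,0,0,1],
    [0,0,0,0,1],
    [0,0,0,0,1],
    [0,0,0,0,1]
  ]
}}

```text
t: 3.48
tcp_pos: [0.598, -0.1934, 0.3047]
ee_rot: [3.08, 0.603, 0.004]
wrist_force: [5.0, -10.6, 1.6]
grip_width: 0.0121
```

```bash
python3 -c "
from h import *
delta([.597,-.193,.302],1.36);print(observe()['moment'])"
```

```text
shift cm [-0.08 -0.07  0.27] turn -0.973 tcp [ 0.598  -0.1934  0.3047] F [  5.  -10.6   1.6] t 3.4833 w 0.0121 yaw 0.387
[-1.41714024 -0.82353071  0.02848421]
```

>>> {"op": "drive_tool", "data": {
  "steps": [
    [0,0.12,0,-0.08,1],
    [0,0.12,0,-0.18,1],
    [0,0.12,0,-0.3,1],
    [0,0.12,0,-0.42,1],
    [0,0.12,0,-0.54,1],
    [0,0.12,0,-0.66,1],
    [0,0.12,0,-0.78,1],
    [0,0.12,0,-0.9,1]
  ]
}}

```text
t: 4.15
tcp_pos: [0.5986, -0.1943, 0.3047]
ee_rot: [2.505, 1.89, 0.002]
wrist_force: [8.3, -8.7, 2.2]
grip_width: 0.0115
```

>>> {"op": "drive_tool", "data": {
  "steps": [
    [0,0,0,-0.04,1],
    [0,0,0,-0.08,1],
    [0,0,0,-0.08,1],
    [0,0,0,-0.08,1],
    [0,0,0,-0.08,1],
    [0,0,0,-0.08,1],
    [0,0,0,-0.08,1],
    [0,0,0,-0.08,1]
  ]
}}

```text
t: 4.82
tcp_pos: [0.5987, -0.1943, 0.3047]
ee_rot: [2.433, 1.981, 0.002]
wrist_force: [7.4, -8.1, 1.4]
grip_width: 0.0118
```

```bash
python3 -c "
from h import *
delta([.597,-.193,.302],1.36);print(observe()['moment'])"
```

```text
shift cm [ 0.1  -0.19  0.27] turn 0.007 tcp [ 0.5987 -0.1943  0.3047] F [ 7.4 -8.1  1.4] t 4.8167 w 0.0118 yaw 1.367
[-1.3801516  -1.07582616 -0.09502044]
```

>>> {"op": "drive_tool", "data": {
  "steps": [
    [0,0,0,0,0.6],
    [0,0,0,0,0.4],
    [0,0,0,0,0.4],
    [0,0,0,0,0.4],
    [0,0,-2,0,0.4],
    [0,0,-5,0,0.4],
    [0,0,-8,0,0.4],
    [0,0,-10,0,0.4]
  ]
}}

```text
t: 5.48
tcp_pos: [0.5977, -0.193, 0.4064]
ee_rot: [2.433, 1.984, 0.002]
wrist_force: [0.4, 0.2, 0.3]
grip_width: 0.0513
```

```bash
python3 - <<'E'
from h import *
d=grab("wrist","w2");im=d["image"]
u,v=proj(d,np.array([.598,-.193,.29])).astype(int);print(u,v)
x0=max(u-110,0);y0=max(v-90,0)
cv2.imwrite("pics/w2c.png",cv2.resize(im,(800,600))[...,::-1])
B=box(-.183,-.122,.2);delta([B[0],B[1],.38],0)
E
```

```text
320 236
shift cm [18.69 -3.15  2.93] turn 1.368 tcp [ 0.5979 -0.1932  0.4097] F [-0.1  0.2  4.2] t 5.5333 w 0.0513 yaw 1.368
```

View pics/w2c.png

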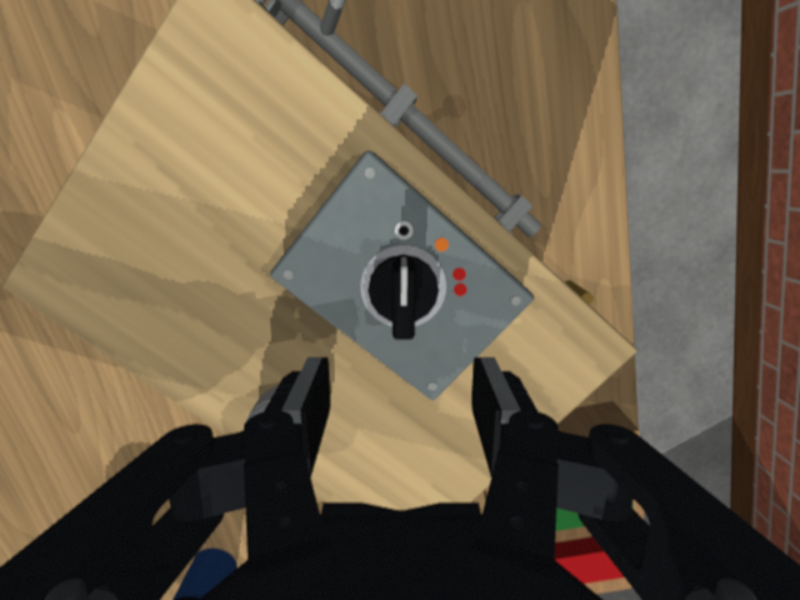

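The pointer lines up with the white ring at (404,230). Next I'll go above the ball.

>>> {"op": "drive_tool", "data": {
  "steps": [
    [2.5,-0.4,0.5,0.1,0.4],
    [5.5,-0.9,1,0.2,0.4],
    [9,-1.5,1.5,0.3,0.4],
    [12.5,-2,2,0.4,0.4],
    [16,-2.6,3,0.5,0.4],
    [18.8,-3,4,0.6,0.4],
    [18.8,-3,6,0.7,0.4],
    [18.8,-3,7,0.7,0.4]
  ]
}}

```text
t: 6.2
tcp_pos: [0.606, -0.0013, 0.3316]
ee_rot: [-2.969, -1.025, 0.002]
wrist_force: [-0.7, -0.7, -0.3]
grip_width: 0.0515
```

```bash
python3 - <<'E'
from h import *
d=grab("wrist","w3");im=d["image"];h=cv2.cvtColor(im,cv2.COLOR_RGB2HSV);m=((h[...,0]<6)|(h[...,0]>174))&(h[...,1]>180)&(h[...,2]>60)
n,_,st,c=cv2.connectedComponentsWithStats(m.astype(np.uint8))
for i in range(1,n):
    if st[i][4]>100:print(st[i],c[i],plane(d,*c[i],.228),tobox(plane(d,*c[i],.228)))
b=pickle.load(open("t0.pkl","rb"));k=max(range(1,n),key=lambda i:st[i][4])
print(tri(d,c[k],b,(328.4,225.1)))
delta([.606,-.003,.226],.668)
E
```

```text
[  19  135   36   75 1736] [ 36.71486175 171.85599078] [0.52837135 0.17531685 0.228     ] [-0.2341 -0.3099  0.228 ]
[304 226  35  34 918] [320.90196078 242.8453159 ] [ 0.60545448 -0.00210391  0.228     ] [-0.1845 -0.123   0.228 ]
(array([0.61242616, 0.03518762, 0.41403987]), np.float64(0.0856840176288624))
shift cm [1.000e-02 8.000e-02 1.041e+01] turn 0.002 tcp [ 0.6058 -0.0024  0.3301] F [ 0.7 -0.6 -2.1] t 6.25 w 0.0513 yaw 0.67
```

View pics/w3.png

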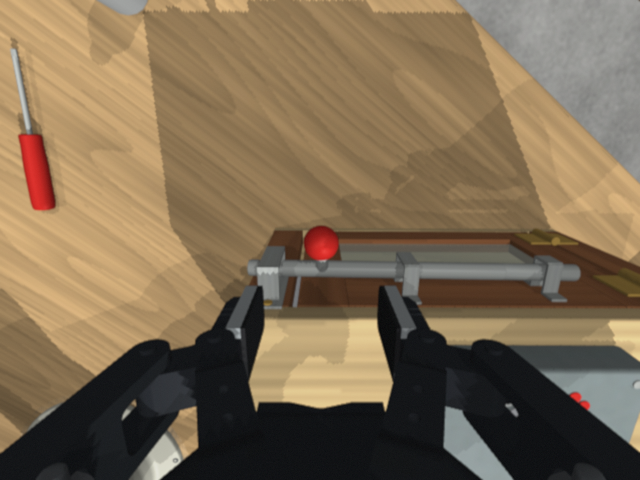

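The ball is centred under the gripper at (321,243), with the keeper at (270,270). I'll descend and grip.

>>> {"op": "drive_tool", "data": {
  "steps": [
    [0,0.03,2,0,0.4],
    [0,0.03,4,0,0.4],
    [0,0.03,6,0,0.4],
    [0,0.03,8,0,0.4],
    [0,0.03,9.5,0,0.4],
    [0,0.03,10.4,0,0.4],
    [0,0.03,10.4,0,0.4],
    [0,0.03,10.4,0,0.5]
  ]
}}

```text
t: 6.92
tcp_pos: [0.6067, -0.0039, 0.23]
ee_rot: [2.968, 1.031, 0.0]
wrist_force: [0.6, 0.6, 0.1]
grip_width: 0.0427
```

>>> {"op": "drive_tool", "data": {
  "steps": [
    [0,0,0,0,0.6],
    [0,0,0,0,0.65],
    [0,0,0,0,0.7],
    [0,0,0,0,0.8],
    [0,0,0,0,0.9],
    [0,0,0,0,1],
    [0,0,0,0,1],
    [0,0,0,0,1]
  ]
}}

```text
t: 7.58
tcp_pos: [0.607, -0.0033, 0.2302]
ee_rot: [2.967, 1.03, 0.003]
wrist_force: [3.2, -0.4, 6.1]
grip_width: 0.0218
```

```bash
python3 - <<'E'
from h import *
d=grab("wrist","w4");im=d["image"]
delta([.6055,-.002,.226],.668);print(observe()["moment"])
cv2.imwrite("pics/w4c.png",cv2.resize(im[180:420,200:520],None,fx=2.5,fy=2.5,interpolation=cv2.INTER_CUBIC)[...,::-1])
E
```

```text
shift cm [-0.04 -0.2   0.42] turn -0.0 tcp [ 0.607  -0.0033  0.2302] F [ 3.1 -0.4  6. ] t 7.6333 w 0.0219 yaw 0.668
[-0.02945714 -0.44931903  0.01872824]
```

View pics/w4c.png

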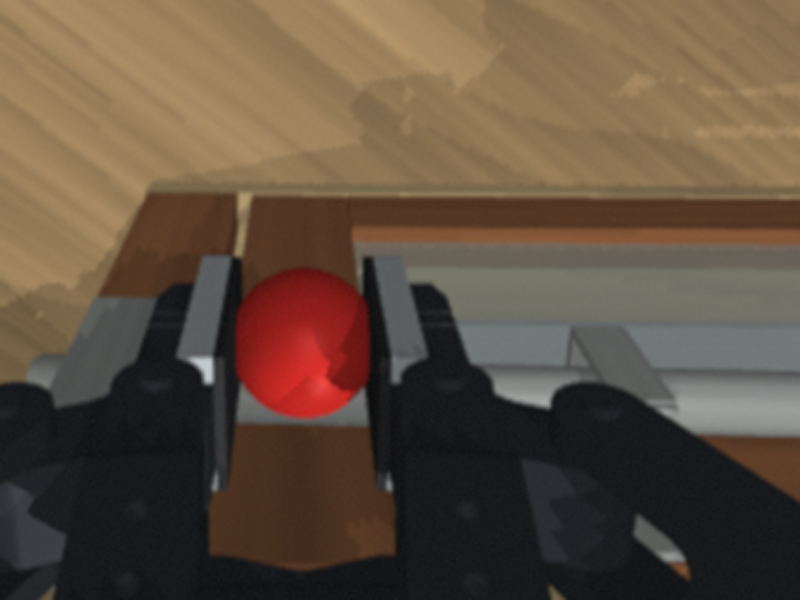

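The pads hold the ball securely on both sides. I'll lift it about 8 mm slowly.

>>> {"op": "drive_tool", "data": {
  "steps": [
    [0,0,-0.1,0,1],
    [0,0,-0.2,0,1],
    [0,0.02,-0.3,0,1],
    [0,0.05,-0.4,0,1],
    [0,0.08,-0.5,0,1],
    [0,0.1,-0.6,0,1],
    [0,0.1,-0.7,0,1],
    [0,0.12,-0.8,0,1]
  ]
}}

```text
t: 8.3
tcp_pos: [0.6072, -0.0042, 0.2371]
ee_rot: [-2.968, -1.029, 0.001]
wrist_force: [0.0, -0.1, -5.2]
grip_width: 0.0218
```

>>> {"op": "drive_tool", "data": {
  "steps": [
    [0,0,0,0,1],
    [0,0,0,0,1],
    [0,0,0,0,1],
    [0,0,0,0,1],
    [0,0,0,0,1],
    [0,0,0,0,1],
    [0,0,0,0,1],
    [0,0,0,0,1]
  ]
}}

```text
t: 8.97
tcp_pos: [0.6073, -0.0042, 0.2373]
ee_rot: [-2.968, -1.03, 0.0]
wrist_force: [-0.1, 0.7, -6.0]
grip_width: 0.0219
```

```bash
python3 - <<'E'
from h import *
b=pickle.load(open("t0.pkl","rb"));d=grab("scene","s1");im=d["image"]
print(observe()["moment"]);delta([.607,-.0033,.2382],.668)
cv2.imwrite("pics/s1c.png",cv2.resize(im[170:330,230:410],None,fx=3.7,fy=3.7,interpolation=cv2.INTER_CUBIC)[...,::-1])
E
```

```text
[ 0.64605629  0.33520171 -0.10594723]
shift cm [ 0.04 -0.09 -0.09] turn -0.0 tcp [ 0.6073 -0.0042  0.2373] F [ 0.5  0.3 -6.4] t 9.0167 w 0.0214 yaw 0.668
```

>>> {"op": "drive_tool", "data": {
  "steps": [
    [0,0,-0.1,0,1],
    [0,0.15,-0.1,0,1],
    [0,0.3,-0.1,0,1],
    [0,0.45,-0.1,0,1],
    [0,0.6,-0.1,0,1],
    [0,0.75,-0.1,0,1],
    [0,0.9,-0.1,0,1],
    [0,0.9,-0.1,0,1]
  ]
}}

```text
t: 9.68
tcp_pos: [0.613, -0.0115, 0.2382]
ee_rot: [-2.968, -1.029, 0.0]
wrist_force: [2.0, -0.1, -6.0]
grip_width: 0.0215
```

```bash
python3 - <<'E'
from h import *
s=observe();print("Fbox",[round(float(s["wrist_force"]@v),1) for v in (xb,yb,[0,0,1])],s["moment"]);delta([.607,-.0033,.2382],.668)
E
```

```text
Fbox [-1.5, 1.3, -6.0] [ 0.5288646   0.24783537 -0.00283168]
shift cm [ 0.04 -1.02  0.  ] turn -0.0 tcp [ 0.613  -0.0115  0.2382] F [ 2.  -0.1 -6. ] t 9.6833 w 0.0215 yaw 0.668
```

>>> {"op": "drive_tool", "data": {
  "steps": [
    [0,0.15,0,0,1],
    [0,0.3,0,0,1],
    [0,0.45,0,0,1],
    [0,0.6,0,0,1],
    [0,0.75,0,0,1],
    [0,0.9,0,0,1],
    [0,1.0,0,0,1],
    [0,1.0,0,0,1]
  ]
}}

```text
t: 10.35
tcp_pos: [0.6192, -0.0193, 0.2382]
ee_rot: [2.968, 1.029, -0.0]
wrist_force: [1.8, -0.1, -6.8]
grip_width: 0.0217
```

```bash
python3 - <<'E'
from h import *
s=observe();print("Fbox",[round(float(s["wrist_force"]@v),1) for v in (xb,yb,[0,0,1])],s["moment"]);delta([.607,-.0033,.2382],.668)
E
```

```text
Fbox [-1.3, 1.2, -6.8] [ 0.60416055  0.33547699 -0.05478277]
shift cm [ 0.04 -2.01  0.  ] turn -0.0 tcp [ 0.6192 -0.0193  0.2382] F [ 1.8 -0.1 -6.8] t 10.35 w 0.0217 yaw 0.668
```

>>> {"op": "drive_tool", "data": {
  "steps": [
    [0,0.2,0,0,1],
    [0,0.4,0,0,1],
    [0,0.6,0,0,1],
    [0,0.8,0,0,1],
    [0,1.0,0,0,1],
    [0,1.2,0,0,1],
    [0,1.4,0,0,1],
    [0,1.5,0,0,1]
  ]
}}

```text
t: 11.02
tcp_pos: [0.6285, -0.0311, 0.2382]
ee_rot: [-2.968, -1.029, 0.0]
wrist_force: [-0.4, 1.1, -6.6]
grip_width: 0.0218
```

```bash
python3 - <<'E'
from h import *
d=grab("wrist","w5");im=d["image"]
cv2.imwrite("pics/w5c.png",cv2.resize(im[150:420,160:520],None,fx=2.2,fy=2.2,interpolation=cv2.INTER_CUBIC)[...,::-1])
s=observe();print("Fbox",[round(float(s["wrist_force"]@v),1) for v in (xb,yb,[0,0,1])],s["moment"]);delta([.607,-.0033,.2382],.668)
E
```

```text
Fbox [-0.2, 1.2, -7.7] [0.56136823 0.29831308 0.01086812]
shift cm [ 0.04 -3.53  0.  ] turn -0.0 tcp [ 0.6286 -0.0312  0.2382] F [ 0.9 -0.8 -7.7] t 11.0667 w 0.0216 yaw 0.668
```

View pics/w5c.png

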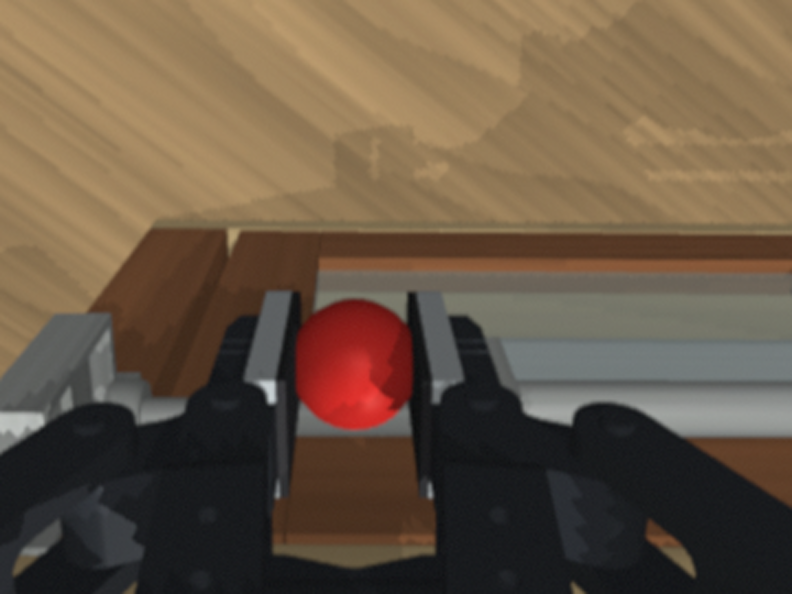

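The bolt's nose, at (120,385), has come out of the keeper, whose edge is at about (110,370). Now I'll compute the gate arc.

```bash
python3 - <<'E'
from h import *
s=observe();M=R.from_rotvec(s["ee_rot"]).as_matrix();H=box(-.13,.148,0);p=s["tcp_pos"];print(tobox(p))
r=p-H;r[2]=0;ru=r/np.linalg.norm(r)
for th0 in (0,.17):
  c=R.from_rotvec([0,0,-th0]);Mt=c.as_matrix()@M;q=c.apply(r)
  for i in range(1,9):
    th=.17*i/8;x=R.from_rotvec([0,0,-th0-th]).apply(r)
    print(np.round(Mt.T@(x-q)*100,2),round(th,3))
E
```

```text
[-0.1846 -0.0858  0.2382]
[ 0.5   0.12 -0.  ] 0.021
[ 0.99  0.25 -0.  ] 0.043
[ 1.48  0.39 -0.  ] 0.064
[ 1.97  0.54 -0.  ] 0.085
[ 2.45  0.71 -0.  ] 0.106
[ 2.93  0.88 -0.  ] 0.128
[ 3.41  1.06 -0.  ] 0.149
[ 3.88  1.25 -0.  ] 0.17
[ 0.5   0.12 -0.  ] 0.021
[ 0.99  0.25 -0.  ] 0.043
[ 1.48  0.39 -0.  ] 0.064
[ 1.97  0.54 -0.  ] 0.085
[ 2.45  0.71 -0.  ] 0.106
[ 2.93  0.88 -0.  ] 0.128
[ 3.41  1.06 -0.  ] 0.149
[ 3.88  1.25 -0.  ] 0.17
```

>>> {"op": "drive_tool", "data": {
  "steps": [
    [0.5,0.12,0,0.021,1],
    [1,0.25,0,0.043,1],
    [1.48,0.39,0,0.064,1],
    [1.97,0.54,0,0.085,1],
    [2.45,0.71,0,0.106,1],
    [2.93,0.88,0,0.128,1],
    [3.41,1.06,0,0.149,1],
    [3.88,1.25,0,0.17,1]
  ]
}}

```text
t: 11.73
tcp_pos: [0.6669, -0.0166, 0.2383]
ee_rot: [-3.045, -0.771, 0.0]
wrist_force: [-1.7, -1.3, -6.2]
grip_width: 0.0218
```

```bash
python3 - <<'E'
from h import *
s=observe();print("Fbox",[round(float(s["wrist_force"]@v),1) for v in (xb,yb,[0,0,1])],s["moment"],s["tcp_pos"],s["grip_width"])
E
```

```text
Fbox [2.1, -0.0, -6.2] [ 0.40921646  0.64994988 -0.01014802] [ 0.66688753 -0.01664919  0.23828357] 0.021812368573320674
```

The gate is following with about 2 N of spring force, as expected. I'll continue to 0.34 rad and hold.

>>> {"op": "drive_tool", "data": {
  "steps": [
    [0.5,0.12,0,0.021,1],
    [1,0.25,0,0.043,1],
    [1.48,0.39,0,0.064,1],
    [1.97,0.54,0,0.085,1],
    [2.45,0.71,0,0.106,1],
    [2.93,0.88,0,0.128,1],
    [3.41,1.06,0,0.149,1],
    [3.88,1.25,0,0.17,1]
  ]
}}

```text
t: 12.4
tcp_pos: [0.7071, -0.009, 0.2383]
ee_rot: [-3.1, -0.509, -0.0]
wrist_force: [-2.5, -0.2, -6.9]
grip_width: 0.0216
```

>>> {"op": "drive_tool", "data": {
  "steps": [
    [0,0,0,0,1],
    [0,0,0,0,1],
    [0,0,0,0,1],
    [0,0,0,0,1],
    [0,0,0,0,1],
    [0,0,0,0,1],
    [0,0,0,0,1],
    [0,0,0,0,1]
  ]
}}

```text
t: 13.07
tcp_pos: [0.7065, -0.0092, 0.2383]
ee_rot: [-3.099, -0.513, 0.0]
wrist_force: [-3.0, -1.6, -7.2]
grip_width: 0.0216
```

```bash
python3 - <<'E'
from h import *
d=grab("scene","s2");t=grab("top","t2")
s=observe();print("F",s["wrist_force"],s["qd"].round(4),s["tcp_pos"],s["grip_width"],s["t"])
a=cv2.resize(d["image"][170:410,140:440],(500,400));b=cv2.resize(t["image"][150:390,170:470],(500,400)) 
cv2.imwrite("pics/f.png",np.hstack([cv2.resize(a,(400,400)),cv2.resize(b,(400,400))])[...,::-1])
E
```

```text
F [-2.3714846  -0.78474562 -6.99691436] [ 0.0003  0.0009 -0.0012  0.0002 -0.0006  0.0022] [ 0.70656335 -0.00916891  0.23833645] 0.021571740310269413 13.1667
```

View pics/f.png

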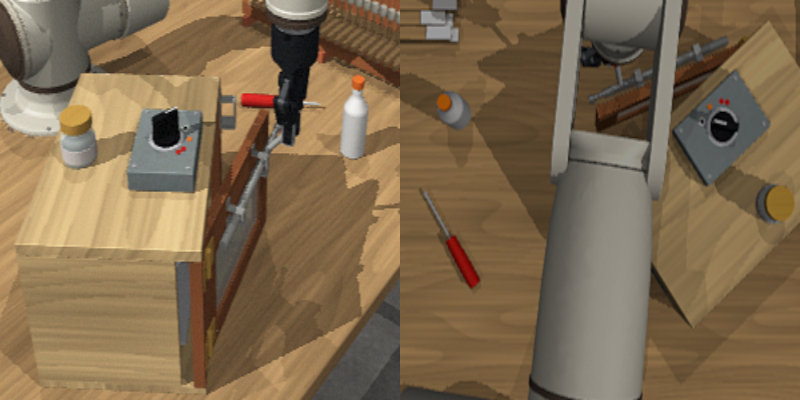

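The scene and top views show the gate ajar with the gripper on the ball, the pointer on the white ring, and the bystanders in place. I'll hand in the job.

```bash
python3 -c "
from rig import finish_job,observe
print(finish_job());s=observe();print(s['t'],s['tcp_pos'],s['wrist_force'])"
```

```text
the job is handed in; nothing more can be done
None
the job is handed in; nothing more can be done
```

The job is handed in, and my last checks at 13.2 s (limit 51 s) showed nothing wrong. No verdict was reported.

- **Selector:** I turned it about 0.98 rad counter-clockwise and let go. The pointer then lined up with the white ring, and it was still there in the final pictures. At the start it stood between the low and high marks, so I turned it by the marks I could see.
- **Bolt:** I gripped the ball, raised it about 8 mm and drew the bolt back about 35 mm. The sideways force while drawing it was about 1–2 N, and the wrist picture showed the nose clear of the keeper. I did not measure the bolt–keeper contact force itself.
- **Gate:** I swung it along the hinge arc to about 0.34 rad, roughly 10 cm at the free edge. The gripper still holds the ball (21.6 mm opening, about 2.5 N spring pull, arm still).
- **Bystanders:** the glue bottle, jar and screwdriver look unmoved in the last pictures.

The gate angle and bolt travel come from the arm's motion and the pictures, not from direct joint readings. The carrying force was about 7 N against the stated 2 N. I put that down to the fixed grip resisting the rod's tilt and did not investigate it further.

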